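# Transfer a row of piston-ring cartons to the dispatch rack in reverse order

### The arm

A 7-joint arm with a two-finger parallel gripper is mounted at the origin on the work surface. World frame = base frame: x ahead of the robot, y to its left, z up, the work surface at z = 0. Lengths are in m, angles in degrees, forces in N, time in s.
With the tool pointing down it reaches from about 0.425 to 0.875 m from the base axis. Payload 4.7 kg.
Tool frame: the origin (TCP) lies on the mounting face of the last link; the fingertips stand 182 mm ahead of it and the grasp point (between the pads) lies 164 mm ahead of it; z points along the fingers, x is the direction in which the jaws open and shut, and the axes are right-handed (so a half turn about z gives the same grasp; the last joint's range is limited). The gripper opens to 87 mm and grips with 3 to 60 N. Pads are 19 mm wide; open, the fingers measure 117 mm over their backs; the gripper's body (75 mm by 190 mm) begins 51 mm behind the grasp point.
Start: joints at [-72.875, 18.392, -4.016, 83.108, 1.295, 78.541, -3.26], TCP at [0.183, 0.624, 0.405] pointing down, gripper open.
Joint ranges: [-163.93, 163.93], [-17.29, 119.83], [-79.2, 71.16], [3.27, 140.29], [-89.18, 269.18], [5.43, 117.66], [-154.24, 154.24]. Speed limits (degrees/s): [147.25, 147.25, 180, 180, 180, 180, 180].

### API

Orientations are given as [roll, pitch, yaw] about the fixed x, y, z axes, in that order (R = Rz(yaw) Ry(pitch) Rx(roll)).
In Python, from cell import status, cams, env, outline_of, landmark_of gives the robot as it stands. The module is installed in compiled form; this text tells all that it offers.
- The arm moves only by the tool jog_arm, never from a script. Its argument "rows" is a list of rows, each a list of 7 numbers: the closure, from 0 (fully open) to 1 (shut), then the shift along the tool's x, y, z in m, then the turn, a rotation vector about the tool's x, y, z in degrees. A call has 1 to 12 rows; each row shifts and turns the commanded pose from where the row before left it, along the tool's axes as they then stand; what a row does not reach is not made up. A row lasts 1/12 s, in which the tool goes at most 41.7 mm and 7.16 degrees, less where a joint would pass 70% of its speed; a pose out of reach is approached as far as the arm can. A call with a gripper value outside its range is refused whole. The fingers move at their own pace and stop on an object; "grip_force" is the grip in N (left out, the last holds). Time passes only in rows, so rows that do not move let the fingers close. It gives the time, the measured TCP pose, the force and the opening at its end, in the units of the state.
- status.get_obs(): the state, without advancing time (a new reading comes with each control period).
- cams.read_camera(name): name is "scene" or "top" or "wrist"; returns (picture, depth): 480x640x3 uint8, red, green, blue; 480x640 float32, m along the optical axis (not along the pixel's ray), 0 where there is no reading.
- cams.camera_params(name): a dict with "vfov" (degrees; the focal length in pixels is half the picture's height over the tangent of half this angle, whatever the lens; pixels are square), "cx", "cy" (the principal point, pixels), "eye" and "attitude" of the camera in the world. Camera axes: x right, y up, looking along -z (the intrinsics and any distortion apply to the point x, -y, -z); pixel columns grow to the right and rows downward; lengths in m; the calibration is good to about 2 mm. A picture is of the moment at which its call begins: read the wrist's pose just before it. camera_params takes no time and is no camera call; for the wrist camera it gives the pose at the moment of the call.
- env.sign_off(): hands the job in, once; it reports no verdict.
Trained networks look in the newest picture that a camera, given by its name, has taken for a name from the list of things; names that differ only in an ending like _2 or _b are one class to them, and where a whole thing is asked for, a point or a joint stands for the part that bears it (a point fixed in the world has none). Each returns a list of dicts, best first, with "conf" (0 to 1); they miss things now and then, are a little off and sometimes report something else, mostly with a low value. They report only what shows in the picture. A call takes as long as a camera call.
- outline_of(camera, name): "pixels" (480x640 bool, what is visible of it) and "box" ([left, top, right, bottom] in pixels, round what is visible of it).
- landmark_of(camera, name): "position" ([row, column] in pixels: a listed point, or the origin of a listed thing).
The state is a dict: "time_s": time; "qpos": joint angles; "joint_velocities": joint speeds; "effort": joint torques, N m; "tool_pos": TCP position; "tool_rot": TCP orientation; "force": force on the tool from outside, world axes, zero at the start; "wrist_torque": the same for the moment, N m; "grip_width": finger opening in m.
Only numpy, scipy, OpenCV 4.12 (cv2) and the standard library are available. Lean on these libraries where they do the work, as an engineer would, in place of code of your own. Each camera call takes 0.05 s, during which the arm holds its last target. There are 200 camera calls.

### The job

Move the four piston-ring cartons from the orange pick rack to the empty dispatch rack with the yellow end cheeks, one to a slot and in reverse order, because that rack is unloaded from its other end: the carton now standing leftmost goes into the rightmost slot, and so on, the rightmost into the leftmost (left and right as the robot sees them). Each must stand upright on the rack's deck, with its paper label end still towards the front of the rack (the robot's side).

Things in the scene. Friction and masses are not known exactly. Their poses are not given: they have to be found in the camera images.
- pick_rack: Fixed rack, orange beams, holds the cartons. Origin: middle of back edge on the table; +x front to back (away from robot), +y robot's left, z up. 4 slots at x -60, y -64.5, -21.5, 21.5, 64.5 mm; deck 20 mm above table. Slots 39 wide between wires 56 mm above table, 76 long between beams 28 high. End posts 60 high, y +-98. Front rail ends x -142. Loose articles to 25 high 20 mm or more clear of it.
- dispatch_rack: Fixed empty rack, yellow end cheeks, the destination. Origin: middle of back edge on the table; +x front to back (away from robot), +y robot's left, z up. 4 slots at x -60, y -64.5, -21.5, 21.5, 64.5 mm; deck 20 mm above table. Slots 40 wide between dividers 56 mm above table, 78 long between lips 28 high. Handles reach y +-110; front x -107. Loose articles to 60 high 20 mm or more clear of it.
- carton_blue: Loose deep blue carton, 100 to 200 g, on edge in a pick-rack slot: 58 mm long (x), 24 thick (y), 58 high (z). Pale base tray along its -y side. White paper label on its -x end, folded onto the top there; it starts facing the rack's front. Origin: centre of underside. Grip from above by the two ends, fingers closing along x (58 mm); ends are clear of the 28 mm beams.
- carton_green: Loose dark green (teal) carton, 100 to 200 g, on edge in a pick-rack slot: 58 mm long (x), 24 thick (y), 58 high (z). Pale base tray along its -y side. White paper label on its -x end, folded onto the top there; it starts facing the rack's front. Origin: centre of underside. Grip from above by the two ends, fingers closing along x (58 mm); ends are clear of the 28 mm beams.
- carton_red: Loose red carton, 100 to 200 g, on edge in a pick-rack slot: 58 mm long (x), 24 thick (y), 58 high (z). Pale base tray along its -y side. White paper label on its -x end, folded onto the top there; it starts facing the rack's front. Origin: centre of underside. Grip from above by the two ends, fingers closing along x (58 mm); ends are clear of the 28 mm beams.
- carton_white: Loose white carton, 100 to 200 g, on edge in a pick-rack slot: 58 mm long (x), 24 thick (y), 58 high (z). Pale base tray along its -y side. Brown kraft-paper label on its -x end, folded onto the top there; it starts facing the rack's front. Origin: centre of underside. Grip from above by the two ends, fingers closing along x (58 mm); ends are clear of the 28 mm beams.
- label_blue: Fixed location label on the pick rack's front rail, before the slot where the blue carton starts; it stays as the record of that slot. Deep blue field 18 x 30 mm on a white card. The origin is not on the card but at the slot's centre on the deck (20 mm above the table), axes as the rack's; the card lies 69 mm in front of it (-x).
- label_green: Fixed location label on the pick rack's front rail, before the slot where the green carton starts; it stays as the record of that slot. Dark green (teal) field 18 x 30 mm on a white card. The origin is not on the card but at the slot's centre on the deck (20 mm above the table), axes as the rack's; the card lies 69 mm in front of it (-x).
- label_red: Fixed location label on the pick rack's front rail, before the slot where the red carton starts; it stays as the record of that slot. Red field 18 x 30 mm on a white card. The origin is not on the card but at the slot's centre on the deck (20 mm above the table), axes as the rack's; the card lies 69 mm in front of it (-x).
- label_white: Fixed location label on the pick rack's front rail, before the slot where the white carton starts; it stays as the record of that slot. White field 18 x 30 mm on a dark card. The origin is not on the card but at the slot's centre on the deck (20 mm above the table), axes as the rack's; the card lies 69 mm in front of it (-x).

How it is judged:
By the outcome, as a careful person would: the job done as asked, in the order asked, and still so for the second after the job is handed in, with the robot touching nothing.
It also fails if it takes over 93 s, if anything falls off the work surface, if the arm or the gripper's body presses on something with over 40 N, if the wrist force passes 120 N, or if a joint passes its speed limit or range.

## Working session

There is one attempt and no reset: what is moved stays moved. The work goes in short steps, Python scripts to look and compute and a tool call to move; the robot and the scene stay as the last step left them, time stands still between calls to the robot, and variables do not carry over. Pictures are saved under pics/ and viewed, about 12 in all and at most 16, crops included, and the job is handed in when it is done.

Besides the shell and the picture viewer there is one more tool, called after ">>>" in YAML: its name, and indented under it one key for each argument. jog_arm: Moves the arm, as the interface text tells. Its arguments: {"type":"object","properties":{"rows":{"type":"array"},"grip_force":{"type":"number"}},"required":["rows"]}

```bash
mkdir -p pics; ls; python3 - <<'E'
from cell import status,cams
import cv2,numpy as np
o=status.get_obs();print(o)
for n in ("scene","top"):
    p,d=cams.read_camera(n);cv2.imwrite(f"pics/{n}0.png",p[:,:,::-1])
for n in ("scene","top","wrist"): print(n,cams.camera_params(n))
E
```

```text
pics
{'time_s': 0.0, 'qpos': array([-72.87474156,  18.4394601 ,  -4.01618412,  83.17623906,
         1.29367196,  78.53898368,  -3.25935893]), 'joint_velocities': array([-0.02761767, -0.01781897, -0.04574354, -0.04979484, -0.10861219,
        0.01638641,  0.07808788]), 'effort': array([ 6.76573363e-04, -4.91301906e+01, -4.03652675e-01, -3.12525272e+01,
       -6.38778205e-02,  4.42644081e-02,  2.23811849e-04]), 'tool_pos': array([0.18258565, 0.6236136 , 0.40364499]), 'tool_rot': array([1.79995782e+02, 1.09511117e-01, 7.36855121e+01]), 'force': array([0.02133737, 0.70614338, 0.35073056]), 'wrist_torque': array([0.00199044, 0.02537394, 0.02640472]), 'grip_width': 0.08686687883605196}
scene {'vfov': 49.296964799506085, 'cx': 321.1833477564182, 'cy': 236.53277328751142, 'eye': array([ 1.02394632, -0.70883367,  0.5672882 ]), 'attitude': array([58.83331419,  1.46502436, 32.79900174])}
top {'vfov': 43.322926285117866, 'cx': 321.46450866624235, 'cy': 227.56938026366262, 'eye': array([ 0.41997784, -0.01554941,  0.94552676]), 'attitude': array([  9.46129829,  -0.61555427, -91.3043886 ])}
wrist {'vfov': 67.5111188490801, 'cx': 319.4953253033491, 'cy': 240.18987445452953, 'eye': array([0.10332806, 0.64771537, 0.38471434]), 'attitude': array([-1.75794907e+01,  5.38355081e-02,  7.36591981e+01])}
```

View pics/scene0.png

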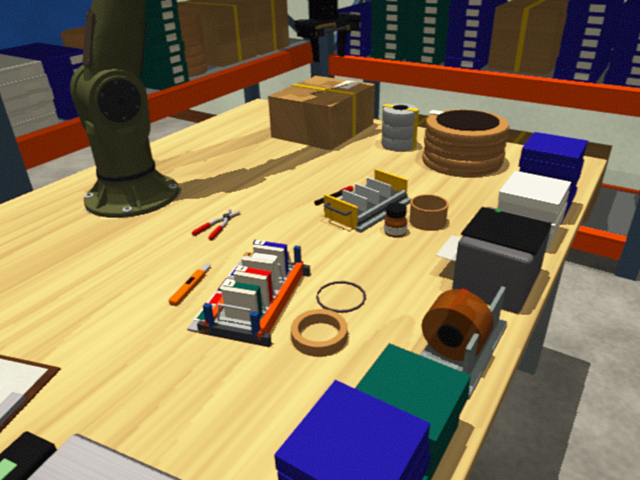

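View pics/top0.png

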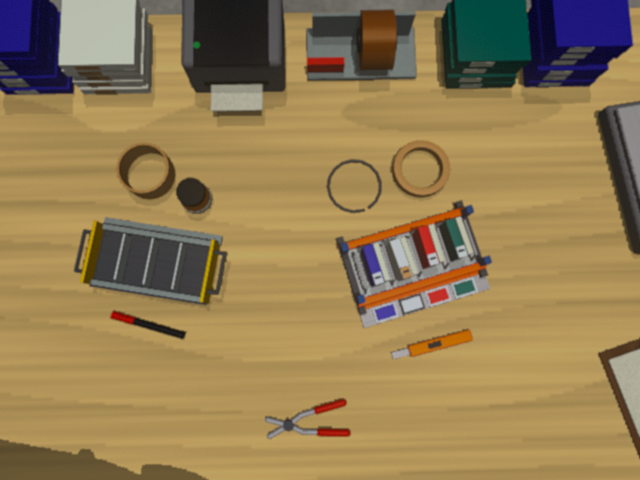

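The top view shows the pick rack at about (415,262), with blue, white, red, green from left to right and labels matching. The dispatch rack is at about (152,262), and a pen, jar and rings lie nearby. Next I'll get metric poses.

```bash
cat > h.py <<'E'
import numpy as np,cv2
from scipy.spatial.transform import Rotation as R
from cell import status,cams,env,outline_of,landmark_of
def cam(n):
    p=cams.camera_params(n); f=240/np.tan(np.radians(p["vfov"]/2))
    return p["eye"],R.from_euler("xyz",p["attitude"],degrees=True).as_matrix(),f,p["cx"],p["cy"]
def ray(c,r,k):
    return c[1]@np.array([(k-c[3])/c[2],-(r-c[4])/c[2],-1.0])
def onplane(c,r,k,z):
    d=ray(c,r,k); return c[0]+d*(z-c[0][2])/d[2]
def cloud(c,d):
    r,k=np.mgrid[:480,:640]
    P=np.stack([(k-c[3])/c[2]*d,-(r-c[4])/c[2]*d,-d],-1)
    return P@c[1].T+c[0]
def proj(c,P):
    q=(np.atleast_2d(P)-c[0])@c[1]
    return np.stack([c[4]-c[2]*q[:,1]/-q[:,2],c[3]+c[2]*q[:,0]/-q[:,2]],1)
COL=["blue","white","red","green"]
E
python3 - <<'E'
from h import *
for n in ["top"]:
    p,d=cams.read_camera(n);c=cam(n);P=cloud(c,d)
    print("table z",np.median(P[300:340,200:330,2]))
    for nm,z in [("pick_rack",0),("dispatch_rack",0)]+[("label_"+x,.02) for x in COL]+[("carton_"+x,.02) for x in COL]:
        for l in landmark_of(n,nm)[:2]:
            print(nm,round(l["conf"],2),np.round(l["position"],1),np.round(onplane(c,*l["position"],z),4))
    # cartons' tops
    for x in COL:
        for o in outline_of(n,"carton_"+x)[:1]:
            m=o["pixels"]; Q=P[m]; t=Q[(Q[:,2]>.07)&(Q[:,2]<.09)]
            print(x,round(o["conf"],2),m.sum(),len(t),np.round(np.median(t,0),4) if len(t) else "", cv2.minAreaRect(t[:,:2].astype(np.float32)*1000) if len(t)>3 else "")
    np.savez("top0.npz",p=p,d=d)
    for nm in ["pick_rack","dispatch_rack"]:
        o=outline_of(n,nm)[0]; Q=P[o["pixels"]]; Q=Q[(Q[:,2]>.012)&(Q[:,2]<.07)]
        print(nm,o["box"],len(Q),cv2.minAreaRect(Q[:,:2].astype(np.float32)*1000))
E
```

```text
table z 0.000816151161585843
pick_rack 0.6 [219.8 397.9] [ 0.5873 -0.1512  0.    ]
dispatch_rack 0.94 [227.8 167.7] [0.582  0.2139 0.    ]
label_red 0.52 [225.9 165.3] [0.5817 0.2128 0.02  ]
carton_blue 0.9 [266.2 374.6] [ 0.512  -0.1093  0.02  ]
carton_white 0.59 [260.  398.6] [ 0.5208 -0.1467  0.02  ]
carton_red 0.69 [248.4 424.5] [ 0.538  -0.1876  0.02  ]
carton_green 0.98 [242.2 453.7] [ 0.5467 -0.2334  0.02  ]
blue 0.97 854 683 [ 0.5106 -0.1053  0.0785] ((510.6806945800781, -105.80809020996094), (58.3290901184082, 24.37766456604004), 16.049114227294922)
white 0.78 896 688 [ 0.5186 -0.1454  0.0786] ((518.5436401367188, -146.2059326171875), (57.9813346862793, 24.99598503112793), 17.518342971801758)
red 0.92 938 695 [ 0.5364 -0.186   0.0785] ((536.5946044921875, -186.6277313232422), (58.839717864990234, 24.83489990234375), 15.097304344177246)
green 0.66 985 681 [ 0.5461 -0.227   0.0785] ((546.552978515625, -228.04803466796875), (58.03813934326172, 25.11736488342285), 15.930251121520996)
pick_rack [338.1, 201.3, 489.1, 327.5] 5397 ((522.1339721679688, -168.60836791992188), (132.64395141601562, 206.87001037597656), 15.695046424865723)
dispatch_rack [78.3, 219.1, 227.6, 302.6] 8878 ((529.1736450195312, 228.52294921875), (219.5260009765625, 109.70558166503906), 79.62464141845703)
```

>>> jog_arm:
  rows:
    - [0, -0.021, 0.035, 0, 0, 0, 0]
    - [0, -0.021, 0.035, 0, 0, 0, 0]
    - [0, -0.021, 0.035, 0, 0, 0, 0]
    - [0, -0.021, 0.035, 0, 0, 0, 0]
    - [0, -0.021, 0.035, 0, 0, 0, 0]
    - [0, -0.021, 0.035, 0, 0, 0, 0]
    - [0, -0.021, 0.035, 0, 0, 0, 0]
    - [0, -0.021, 0.035, 0, 0, 0, 0]
    - [0, -0.021, 0.035, 0, 0, 0, 0]
    - [0, -0.021, 0.035, 0, 0, 0, 0]
    - [0, -0.021, 0.035, 0, 0, 0, 0]
    - [0, -0.021, 0.035, 0, 0, 0, 0]
  grip_force: 20

```text
time_s: 1.95
tool_pos: [0.5159, 0.2623, 0.4052]
tool_rot: [180.0, -0.1, 73.7]
force: [-0.4, 0.7, -0.2]
grip_width: 0.087
```

>>> jog_arm:
  rows:
    - [0, 0, 0, 0, 0, 0, 7]
    - [0, 0, 0, 0, 0, 0, 7]
    - [0, 0, 0, 0, 0, 0, 7]
    - [0, 0, 0, 0, 0, 0, 7]
    - [0, 0, 0, 0, 0, 0, 7]
    - [0, 0, 0, 0, 0, 0, 7]
    - [0, 0, 0, 0, 0, 0, 7]
    - [0, 0, 0, 0, 0, 0, 7]
    - [0, 0, 0, 0, 0, 0, 7]
    - [0, 0, 0, 0, 0, 0, 7]
    - [0, 0, 0, 0, 0, 0, 7]
    - [0, 0, 0, 0, 0, 0, 7]

```text
time_s: 2.95
tool_pos: [0.5149, 0.264, 0.4049]
tool_rot: [-180.0, -0.0, -10.7]
force: [-0.0, -0.1, -0.3]
grip_width: 0.087
```

```bash
cat > disp.py <<'E'
from h import *
from scipy.optimize import least_squares
c=cam("wrist");p,d=cams.read_camera("wrist")
cv2.imwrite("pics/w1.png",p[:,:,::-1]);np.savez("w1.npz",p=p,d=d,eye=c[0],A=c[1],i=c[2:])
P=cloud(c,d)
l=landmark_of("wrist","dispatch_rack")
for x in l[:2]: print(x["conf"],x["position"],onplane(c,*x["position"],0))
o=outline_of("wrist","dispatch_rack")[0];m=o["pixels"];print(o["conf"],o["box"])
Q=P[m];print("z pct",np.percentile(Q[:,2],[5,25,50,75,95]))
for lo,hi in [(.012,.024),(.024,.033),(.05,.06),(.012,.07)]:
    q=Q[(Q[:,2]>lo)&(Q[:,2]<hi)]; print(lo,hi,len(q),cv2.minAreaRect(q[:,:2].astype(np.float32)*1000))
c3=np.radians(-10.4);A=np.array([[np.cos(c3),-np.sin(c3)],[np.sin(c3),np.cos(c3)]])
L=(Q[:,:2]-[.5818,.2185])@A*1000
q=L[(Q[:,2]>.048)&(Q[:,2]<.06)]; h,e=np.histogram(q[:,1],np.arange(-115,116,2));print([(int(a),int(b)) for a,b in zip(e,h) if b>20])
q=L[(Q[:,2]>.024)&(Q[:,2]<.032)]; h,e=np.histogram(q[:,0],np.arange(-130,20,2));print([(int(a),int(b)) for a,b in zip(e,h) if b>20])
E
python3 disp.py
```

```text
0.78 [234.8, 389.7] [0.58711929 0.21859347 0.        ]
0.59 [288.7, 131.0, 398.9, 336.8]
z pct [0.01153702 0.02077034 0.02186862 0.03249282 0.05591473]
0.012 0.024 9571 ((531.7901000976562, 230.18551635742188), (183.4138641357422, 109.37682342529297), 79.69695281982422)
0.024 0.033 3362 ((527.4396362304688, 232.42462158203125), (179.25120544433594, 94.24618530273438), 79.64495849609375)
0.05 0.06 2117 ((527.2484130859375, 230.47198486328125), (183.36978149414062, 91.61357116699219), 79.44535064697266)
0.012 0.07 17470 ((532.4827270507812, 233.1270294189453), (212.08273315429688, 109.374267578125), 79.57371520996094)
[(-89, 101), (-87, 210), (-85, 344), (-43, 69), (-41, 269), (1, 156), (3, 177), (43, 104), (45, 216), (87, 52), (89, 234), (91, 264), (93, 116)]
[(-104, 127), (-102, 300), (-100, 297), (-98, 308), (-96, 199), (-82, 22), (-78, 21), (-76, 22), (-74, 21), (-68, 21), (-64, 23), (-58, 21), (-56, 21), (-50, 21), (-42, 23), (-38, 21), (-34, 22), (-30, 24), (-18, 246), (-16, 306), (-14, 313), (-12, 304), (-10, 129)]
```

View pics/w1.png

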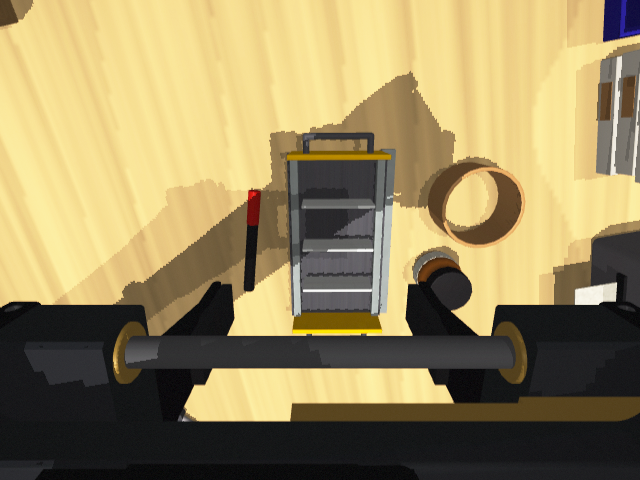

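The wrist view shows the dispatch rack, with lips at columns 290–390 and dividers at rows 204, 246 and 290. It agrees with the top view within about 2 mm: origin ≈ (0.584, 0.220), yaw −10.4°. Now over to the blue carton.

>>> jog_arm:
  rows:
    - [0, 0.0064, 0.0364, 0.0105, 0, 0, 0]
    - [0, 0.0064, 0.0364, 0.0105, 0, 0, 0]
    - [0, 0.0064, 0.0364, 0.0105, 0, 0, 0]
    - [0, 0.0064, 0.0364, 0.0105, 0, 0, 0]
    - [0, 0.0064, 0.0364, 0.0105, 0, 0, 0]
    - [0, 0.0064, 0.0364, 0.0105, 0, 0, 0]
    - [0, 0.0064, 0.0364, 0.0105, 0, 0, 0]
    - [0, 0.0064, 0.0364, 0.0105, 0, 0, 0]
    - [0, 0.0064, 0.0364, 0.0105, 0, 0, 0]
    - [0, 0.0064, 0.0364, 0.0105, 0, 0, 0]
    - [0, 0, 0, 0, 0, 0, -6.7]
    - [0, 0, 0, 0, 0, 0, -6.7]
  grip_force: 25

```text
time_s: 4.1
tool_pos: [0.5119, -0.1087, 0.2993]
tool_rot: [180.0, 0.1, 3.3]
force: [-0.3, 0.7, -0.3]
grip_width: 0.0873
```

>>> jog_arm:
  rows:
    - [0, 0, 0, 0, 0, 0, -6.7]
    - [0, 0, 0, 0, 0, 0, -6.7]
    - [0, 0, 0, 0, 0, 0, 0]

```text
time_s: 4.35
tool_pos: [0.5127, -0.1057, 0.2998]
tool_rot: [-180.0, -0.0, 16.8]
force: [-0.0, -0.2, -0.1]
grip_width: 0.0872
```

```bash
cat > go.py <<'E'
import sys
from h import *
def go(t,yaw):
    o=status.get_obs();a=np.radians(o["tool_rot"][2]);D=np.array(t)-o["tool_pos"]
    f=lambda a:np.round([D[0]*np.cos(a)+D[1]*np.sin(a),D[0]*np.sin(a)-D[1]*np.cos(a),-D[2]],4)
    print("shift now",f(a),"shift after turn",f(np.radians(yaw)),"turn",round(o["tool_rot"][2]-yaw,2),"rot",o["tool_rot"],"w",o["grip_width"])
if __name__=="__main__":
    v=[float(x) for x in sys.argv[1:]]; go(v[:3],v[3])
E
python3 - <<'E'
from h import *; from go import go
go([.5107,-.1056,.219],16)
p,d=cams.read_camera("wrist");cv2.imwrite("pics/w2.png",p[:,:,::-1])
E
```

```text
shift now [-0.0019 -0.0007  0.0808] shift after turn [-0.0019 -0.0007  0.0808] turn 0.82 rot [-1.79995561e+02 -1.40003328e-02  1.68200372e+01] w 0.08722495132071714
```

View pics/w2.png

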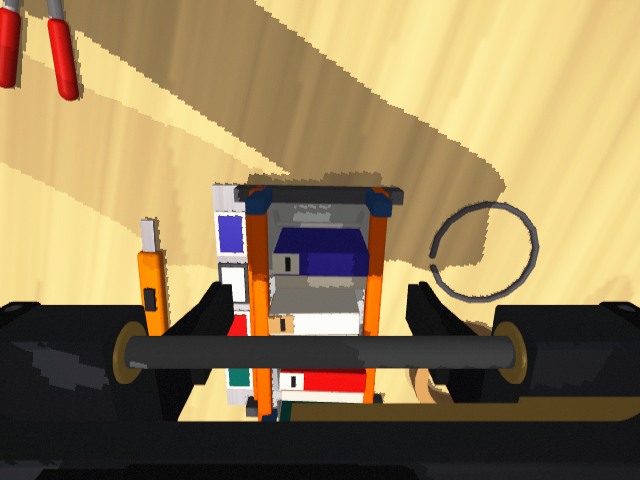

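The wrist view shows the blue carton at about (320,250) with white below it, yaw aligned. I'll cross-check positions with wrist depth.

```bash
cat > m.py <<'E'
from h import *
def tops():
    c=cam("wrist");p,d=cams.read_camera("wrist");P=cloud(c,d)
    for x in COL:
        for o in outline_of("wrist","carton_"+x)[:1]:
            Q=P[o["pixels"]];t=Q[(Q[:,2]>.073)&(Q[:,2]<.084)]
            if len(t)>50: print(x,round(o["conf"],2),len(t),np.round(np.median(t[:,2]),4),[np.round(v,1) for v in cv2.minAreaRect(t[:,:2].astype(np.float32)*1000)])
if __name__=="__main__": tops()
E
python3 m.py
```

```text
blue 0.67 3708 0.0789 [array([ 513.9, -104.7]), array([58.5, 24.6]), np.float64(15.8)]
white 0.86 2379 0.0788 [array([ 520.7, -141.2]), array([58. , 17.7]), np.float64(17.3)]
red 0.69 2796 0.0788 [array([ 539.8, -185.6]), array([58.5, 25.3]), np.float64(14.2)]
```

>>> jog_arm:
  rows:
    - [0, 0, 0, 0.027, 0, 0, 0.9]
    - [0, 0, 0, 0.027, 0, 0, 0]
    - [0, 0, -0.0005, 0.027, 0, 0, 0]
    - [0, 0, 0, 0, 0, 0, 0]
    - [1, 0, 0, 0, 0, 0, 0]
    - [1, 0, 0, 0, 0, 0, 0]
    - [1, 0, 0, 0, 0, 0, 0]
    - [1, 0, 0, 0, 0, 0, 0]
    - [1, 0, 0, 0, 0, 0, 0]
  grip_force: 25

```text
time_s: 5.4
tool_pos: [0.5132, -0.1052, 0.2201]
tool_rot: [180.0, -0.1, 15.6]
force: [0.0, 0.1, -0.5]
grip_width: 0.0615
```

>>> jog_arm:
  rows:
    - [1, 0, 0, 0, 0, 0, 0]
    - [1, 0, 0, 0, 0, 0, 0]
    - [1, 0, 0, 0, 0, 0, 0]
    - [1, 0, 0, -0.03, 0, 0, 0]
    - [1, 0, 0, -0.03, 0, 0, 0]
    - [1, 0, 0, -0.03, 0, 0, 0]

```text
time_s: 5.9
tool_pos: [0.5119, -0.1051, 0.309]
tool_rot: [-180.0, 0.1, 15.6]
force: [1.1, 0.1, -1.9]
grip_width: 0.0579
```

```bash
python3 go.py .5134 .1670 .310 -10.4
```

```text
shift now [ 0.0745 -0.2617 -0.001 ] shift after turn [-0.0476 -0.2679 -0.001 ] turn 25.96 rot [-1.79979838e+02  1.30955837e-01  1.55618657e+01] w 0.05785051254499799
```

>>> jog_arm:
  rows:
    - [1, 0.0093, -0.0327, 0, 0, 0, 0]
    - [1, 0.0093, -0.0327, 0, 0, 0, 0]
    - [1, 0.0093, -0.0327, 0, 0, 0, 0]
    - [1, 0.0093, -0.0327, 0, 0, 0, 0]
    - [1, 0.0093, -0.0327, 0, 0, 0, 0]
    - [1, 0.0093, -0.0327, 0, 0, 0, 0]
    - [1, 0.0093, -0.0327, 0, 0, 0, 0]
    - [1, 0.0093, -0.0327, 0, 0, 0, 0]
    - [1, 0, 0, 0, 0, 0, 6.5]
    - [1, 0, 0, 0, 0, 0, 6.5]
    - [1, 0, 0, 0, 0, 0, 6.5]
    - [1, 0, 0, 0, 0, 0, 6.5]

```text
time_s: 6.9
tool_pos: [0.5135, 0.1671, 0.3081]
tool_rot: [179.9, 0.1, -10.7]
force: [-0.1, -0.9, -1.1]
grip_width: 0.0581
```

>>> jog_arm:
  rows:
    - [1, 0, 0, 0, 0, 0, 0]
    - [1, 0, 0, 0, 0, 0, 0]

```text
time_s: 7.07
tool_pos: [0.5137, 0.1668, 0.3083]
tool_rot: [180.0, 0.0, -10.2]
force: [0.6, 0.4, -3.2]
grip_width: 0.0577
```

```bash
python3 - <<'E'
from h import *; from go import go
go([.5134,.1670,.221],-10.4)
p,d=cams.read_camera("wrist");cv2.imwrite("pics/w3.png",p[:,:,::-1])
c=cam("wrist");P=cloud(c,d)
O=np.array([.584,.2196]);a=np.radians(-10.4);A=np.array([[np.cos(a),-np.sin(a)],[np.sin(a),np.cos(a)]])
m=outline_of("wrist","dispatch_rack")[0]["pixels"];Q=P[m];L=(Q[:,:2]-O)@A*1000
q=L[(Q[:,2]>.052)&(Q[:,2]<.06)]; h,e=np.histogram(q[:,1],np.arange(-115,116,2));print([(int(a),int(b)) for a,b in zip(e,h) if b>30])
q=L[(Q[:,2]>.026)&(Q[:,2]<.031)]; h,e=np.histogram(q[:,0],np.arange(-130,20,2));print([(int(a),int(b)) for a,b in zip(e,h) if b>60])
E
```

```text
shift now [-0.0003 -0.0001  0.0873] shift after turn [-0.0003 -0.0001  0.0873] turn 0.17 rot [ 1.79967661e+02  4.19928585e-02 -1.02296140e+01] w 0.05765145634538436
[(-45, 139), (-43, 357), (-41, 54), (-1, 324), (1, 217), (41, 303), (43, 380), (85, 276), (87, 370)]
[(-106, 201), (-104, 722), (-102, 720), (-100, 711), (-98, 637), (-20, 416), (-18, 731), (-16, 725), (-14, 707), (-12, 407)]
```

View pics/w3.png

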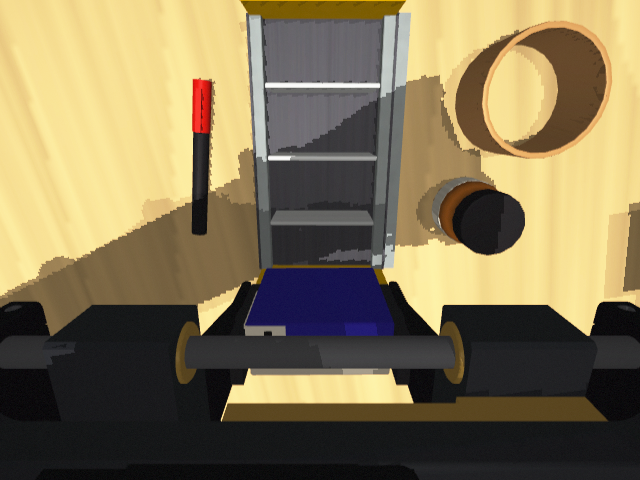

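The blue carton is held square over the right-hand slot. Dividers measure −43/0/+43, matching the model within 1–2 mm. Lower and release.

>>> jog_arm:
  rows:
    - [1, 0, 0, 0.03, 0, 0, 0]
    - [1, 0, 0, 0.029, 0, 0, 0]
    - [1, 0, 0, 0.018, 0, 0, 0]
    - [1, 0, 0, 0.01, 0, 0, 0]
    - [1, 0, 0, 0, 0, 0, 0]
    - [1, 0, 0, 0, 0, 0, 0]

```text
time_s: 7.67
tool_pos: [0.5143, 0.1669, 0.2219]
tool_rot: [-180.0, -0.0, -10.4]
force: [-0.3, -0.2, -1.8]
grip_width: 0.0576
```

>>> jog_arm:
  rows:
    - [0, 0, 0, 0.0005, 0, 0, 0]
    - [0, 0, 0, 0, 0, 0, 0]
    - [0, 0, 0, 0, 0, 0, 0]
    - [0, 0, 0, 0, 0, 0, 0]
    - [0, 0, 0, -0.02, 0, 0, 0]
    - [0, 0, 0, -0.03, 0, 0, 0]
    - [0, 0, 0, -0.03, 0, 0, 0]

```text
time_s: 8.25
tool_pos: [0.5135, 0.1667, 0.3018]
tool_rot: [179.9, 0.1, -10.4]
force: [-0.6, 0.9, -0.8]
grip_width: 0.0863
```

```bash
python3 go.py .5200 -.1450 .300 17
```

```text
shift now [0.0627 0.3054 0.0018] shift after turn [-0.0849  0.2999  0.0018] turn -27.42 rot [ 1.79930743e+02  7.07627585e-02 -1.04183941e+01] w 0.08633546799293867
```

>>> jog_arm:
  rows:
    - [0, 0.0078, 0.0382, 0, 0, 0, 0]
    - [0, 0.0078, 0.0382, 0, 0, 0, 0]
    - [0, 0.0078, 0.0382, 0, 0, 0, 0]
    - [0, 0.0078, 0.0382, 0, 0, 0, 0]
    - [0, 0.0078, 0.0382, 0, 0, 0, 0]
    - [0, 0.0078, 0.0382, 0, 0, 0, 0]
    - [0, 0.0078, 0.0382, 0, 0, 0, 0]
    - [0, 0.0078, 0.0382, 0, 0, 0, 0]
    - [0, 0, 0, 0, 0, 0, -6.85]
    - [0, 0, 0, 0, 0, 0, -6.85]
    - [0, 0, 0, 0, 0, 0, -6.85]
    - [0, 0, 0, 0, 0, 0, -6.85]

```text
time_s: 9.25
tool_pos: [0.5201, -0.1454, 0.3016]
tool_rot: [180.0, -0.0, 17.3]
force: [-0.6, 0.8, -0.3]
grip_width: 0.0868
```

>>> jog_arm:
  rows:
    - [0, 0, 0, 0, 0, 0, 0]
    - [0, 0, 0, 0, 0, 0, 0]

```text
time_s: 9.42
tool_pos: [0.5201, -0.1451, 0.3016]
tool_rot: [-180.0, -0.0, 16.8]
force: [0.2, -0.5, 0.1]
grip_width: 0.0867
```

```bash
python3 - <<'E'
from h import *; from go import go
import m
go([.52,-.1452,.219],17)
m.tops()
c=cam("top");p,d=cams.read_camera("top");P=cloud(c,d);cv2.imwrite("pics/top1.png",cv2.resize(p[190:350,40:260,::-1],None,fx=3,fy=3))
Q=P[outline_of("top","carton_blue")[0]["pixels"]];print(np.percentile(Q[:,2],[50,90,98]))
t=Q[(Q[:,2]>.07)&(Q[:,2]<.09)];print(cv2.minAreaRect(t[:,:2].astype(np.float32)*1000))
E
```

```text
shift now [-0.0001  0.0001  0.0826] shift after turn [-0.0001  0.0001  0.0826] turn -0.21 rot [-1.79998195e+02 -3.95036587e-02  1.67916632e+01] w 0.08668888522635976
white 0.73 3658 0.0789 [array([ 521.7, -144.8]), array([58.7, 24.7]), np.float64(17.6)]
red 0.95 1931 0.0788 [array([ 538.5, -180.4]), array([58.4, 14.5]), np.float64(14.9)]
green 0.94 2836 0.0788 [array([ 550.1, -227. ]), array([58.2, 26. ]), np.float64(16.1)]
[0.07795984 0.08056787 0.08187036]
((511.3038635253906, 165.76461791992188), (24.124176025390625, 56.683780670166016), 78.70658111572266)
```

View pics/top1.png

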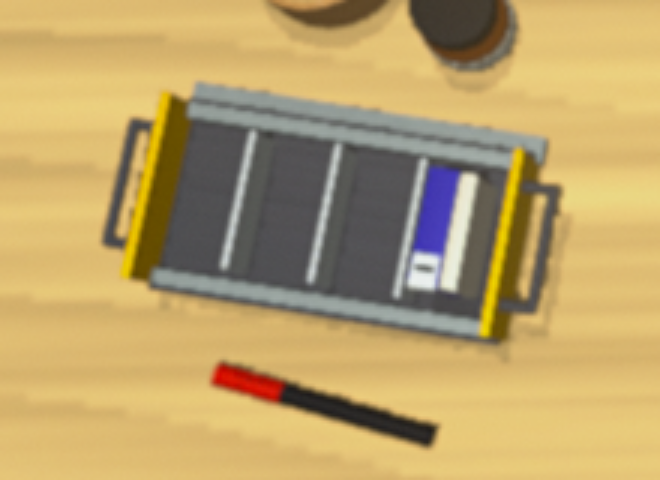

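The crop shows blue upright (top at z ≈ 78 mm) in the rightmost slot at (435,235), label to the front. Now white.

>>> jog_arm:
  rows:
    - [0, 0, 0, 0.03, 0, 0, -0.6]
    - [0, 0, 0, 0.03, 0, 0, 0]
    - [0, 0, 0, 0.0225, 0, 0, 0]
    - [0, 0, 0, 0, 0, 0, 0]
    - [1, 0, 0, 0, 0, 0, 0]
    - [1, 0, 0, 0, 0, 0, 0]
    - [1, 0, 0, 0, 0, 0, 0]
    - [1, 0, 0, 0, 0, 0, 0]
    - [1, 0, 0, 0, 0, 0, 0]
    - [1, 0, 0, 0, 0, 0, 0]
    - [1, 0, 0, 0, 0, 0, 0]
    - [1, 0, 0, 0, 0, 0, 0]

```text
time_s: 10.77
tool_pos: [0.5206, -0.1451, 0.2198]
tool_rot: [180.0, -0.1, 17.6]
force: [0.0, -0.0, 5.7]
grip_width: 0.0579
```

>>> jog_arm:
  rows:
    - [1, 0, 0, 0, 0, 0, 0]
    - [1, 0, 0, -0.03, 0, 0, 0]
    - [1, 0, 0, -0.03, 0, 0, 0]
    - [1, 0, 0, -0.03, 0, 0, 0]
    - [1, 0, 0, 0, 0, 0, 0]

```text
time_s: 11.18
tool_pos: [0.5219, -0.146, 0.3143]
tool_rot: [179.8, -0.5, 17.6]
force: [0.6, -0.5, -1.8]
grip_width: 0.0577
```

```bash
python3 go.py .5220 .2093 .310 -10.4
```

```text
shift now [ 0.1073 -0.3387  0.0043] shift after turn [-0.064  -0.3495  0.0043] turn 27.96 rot [179.80287533  -0.5082686   17.56131624] w 0.05767831266796078
```

>>> jog_arm:
  rows:
    - [1, 0.0119, -0.0376, 0, 0, 0, 0]
    - [1, 0.0119, -0.0376, 0, 0, 0, 0]
    - [1, 0.0119, -0.0376, 0, 0, 0, 0]
    - [1, 0.0119, -0.0376, 0, 0, 0, 0]
    - [1, 0.0119, -0.0376, 0, 0, 0, 0]
    - [1, 0.0119, -0.0376, 0, 0, 0, 0]
    - [1, 0.0119, -0.0376, 0, 0, 0, 0]
    - [1, 0.0119, -0.0376, 0, 0, 0, 0]
    - [1, 0.0119, -0.0376, 0, 0, 0, 0]
    - [1, 0, 0, 0, 0, 0, 7]
    - [1, 0, 0, 0, 0, 0, 7]
    - [1, 0, 0, 0, 0, 0, 7]

```text
time_s: 12.18
tool_pos: [0.5194, 0.211, 0.3077]
tool_rot: [179.9, 0.1, -3.6]
force: [-0.6, -0.7, -0.9]
grip_width: 0.0579
```

>>> jog_arm:
  rows:
    - [1, 0, 0, 0, 0, 0, 7]
    - [1, 0, 0, 0, 0, 0, 0]
    - [1, 0, 0, 0, 0, 0, 0]

```text
time_s: 12.43
tool_pos: [0.5197, 0.2099, 0.3081]
tool_rot: [180.0, 0.0, -10.2]
force: [-0.1, 0.3, -1.1]
grip_width: 0.0578
```

```bash
python3 go.py .5220 .2093 .221 -10.4
```

```text
shift now [0.0024 0.0002 0.0871] shift after turn [0.0024 0.0002 0.0871] turn 0.18 rot [ 1.79964694e+02  4.31974489e-02 -1.02177709e+01] w 0.057766213447946684
```

>>> jog_arm:
  rows:
    - [1, 0.0024, 0, 0.03, 0, 0, 0]
    - [1, 0, 0, 0.029, 0, 0, 0]
    - [1, 0, 0, 0.018, 0, 0, 0]
    - [1, 0, 0, 0.0095, 0, 0, 0]
    - [1, 0, 0, 0, 0, 0, 0]
    - [1, 0, 0, 0, 0, 0, 0]

```text
time_s: 12.93
tool_pos: [0.5225, 0.2095, 0.2224]
tool_rot: [-180.0, -0.0, -10.3]
force: [0.5, -0.9, -1.3]
grip_width: 0.0579
```

>>> jog_arm:
  rows:
    - [0, 0, 0, 0.0005, 0, 0, 0]
    - [0, 0, 0, 0, 0, 0, 0]
    - [0, 0, 0, 0, 0, 0, 0]
    - [0, 0, 0, 0, 0, 0, 0]
    - [0, 0, 0, -0.02, 0, 0, 0]
    - [0, 0, 0, -0.03, 0, 0, 0]
    - [0, 0, 0, -0.03, 0, 0, 0]

```text
time_s: 13.52
tool_pos: [0.5219, 0.2093, 0.3022]
tool_rot: [179.9, 0.1, -10.4]
force: [0.9, 1.1, -0.1]
grip_width: 0.086
```

```bash
python3 go.py .5375 -.186 .300 14.8
```

```text
shift now [0.0868 0.386  0.0022] shift after turn [-0.0859  0.3862  0.0022] turn -25.21 rot [ 1.79923823e+02  7.66355550e-02 -1.04139030e+01] w 0.0859742862335282
```

10 rows of (0.0087, 0.0386), then turn −25.2.

>>> jog_arm:
  rows:
    - [0, 0.0087, 0.0386, 0, 0, 0, 0]
    - [0, 0.0087, 0.0386, 0, 0, 0, 0]
    - [0, 0.0087, 0.0386, 0, 0, 0, 0]
    - [0, 0.0087, 0.0386, 0, 0, 0, 0]
    - [0, 0.0087, 0.0386, 0, 0, 0, 0]
    - [0, 0.0087, 0.0386, 0, 0, 0, 0]
    - [0, 0.0087, 0.0386, 0, 0, 0, 0]
    - [0, 0.0087, 0.0386, 0, 0, 0, 0]
    - [0, 0.0087, 0.0386, 0, 0, 0, 0]
    - [0, 0.0087, 0.0386, 0, 0, 0, 0]
    - [0, 0, 0, 0, 0, 0, -6.3]
    - [0, 0, 0, 0, 0, 0, -6.3]

```text
time_s: 14.52
tool_pos: [0.5373, -0.1896, 0.3023]
tool_rot: [179.9, -0.0, 2.1]
force: [0.2, 1.1, -0.9]
grip_width: 0.0869
```

>>> jog_arm:
  rows:
    - [0, 0, 0, 0, 0, 0, -6.3]
    - [0, 0, 0, 0, 0, 0, -6.3]
    - [0, 0, 0, 0, 0, 0, 0]
    - [0, 0, 0, 0, 0, 0, 0]

```text
time_s: 14.85
tool_pos: [0.5381, -0.1859, 0.3021]
tool_rot: [-180.0, -0.0, 14.6]
force: [-0.7, -0.1, -0.2]
grip_width: 0.0873
```

```bash
python3 -c "
import m;from go import go
go([.5375,-.186,.219],14.8);m.tops()"
```

```text
shift now [-0.0006 -0.0001  0.0831] shift after turn [-0.0006 -0.0001  0.0831] turn -0.19 rot [-1.79998015e+02 -4.08682825e-02  1.46126815e+01] w 0.0873180888820769
red 0.74 3624 0.0789 [array([ 539.8, -185.5]), array([58.6, 24.6]), np.float64(14.6)]
green 0.84 2158 0.0788 [array([ 548.6, -222. ]), array([58.1, 16.6]), np.float64(13.8)]
```

>>> jog_arm:
  rows:
    - [0, 0, 0, 0.03, 0, 0, 0]
    - [0, 0, 0, 0.03, 0, 0, 0]
    - [0, 0, 0, 0.022, 0, 0, 0]
    - [0, 0, 0, 0, 0, 0, 0]
    - [1, 0, 0, 0, 0, 0, 0]
    - [1, 0, 0, 0, 0, 0, 0]
    - [1, 0, 0, 0, 0, 0, 0]
    - [1, 0, 0, 0, 0, 0, 0]
    - [1, 0, 0, 0, 0, 0, 0]
    - [1, 0, 0, 0, 0, 0, 0]
    - [1, 0, 0, 0, 0, 0, 0]
    - [1, 0, 0, 0, 0, 0, 0]

```text
time_s: 16.1
tool_pos: [0.5386, -0.186, 0.2208]
tool_rot: [180.0, -0.1, 14.8]
force: [-1.5, 0.6, 5.7]
grip_width: 0.0576
```

>>> jog_arm:
  rows:
    - [1, 0, 0, 0, 0, 0, 0]
    - [1, 0, 0, -0.03, 0, 0, 0]
    - [1, 0, 0, -0.03, 0, 0, 0]
    - [1, 0, 0, -0.03, 0, 0, 0]
    - [1, 0, 0, 0, 0, 0, 0]

```text
time_s: 16.52
tool_pos: [0.5398, -0.187, 0.3155]
tool_rot: [179.8, -0.5, 14.8]
force: [1.7, -1.2, -1.1]
grip_width: 0.0575
```

```bash
python3 go.py .5298 .2515 .310 -10.4
```

```text
shift now [ 0.1021 -0.4266  0.0055] shift after turn [-0.089  -0.4295  0.0055] turn 25.16 rot [179.78203993  -0.49875017  14.75790296] w 0.057503561117340084
```

>>> jog_arm:
  rows:
    - [1, 0.0094, -0.0387, 0, 0, 0, 0]
    - [1, 0.0094, -0.0387, 0, 0, 0, 0]
    - [1, 0.0094, -0.0387, 0, 0, 0, 0]
    - [1, 0.0094, -0.0387, 0, 0, 0, 0]
    - [1, 0.0094, -0.0387, 0, 0, 0, 0]
    - [1, 0.0094, -0.0387, 0, 0, 0, 0]
    - [1, 0.0094, -0.0387, 0, 0, 0, 0]
    - [1, 0.0094, -0.0387, 0, 0, 0, 0]
    - [1, 0.0094, -0.0387, 0, 0, 0, 0]
    - [1, 0.0094, -0.0387, 0, 0, 0, 0]
    - [1, 0.0094, -0.0387, 0, 0, 0, 0]
    - [1, 0, 0, 0, 0, 0, 6.3]

```text
time_s: 17.52
tool_pos: [0.5266, 0.2625, 0.3087]
tool_rot: [-179.7, 0.0, 9.1]
force: [-1.9, 2.2, -0.8]
grip_width: 0.0577
```

>>> jog_arm:
  rows:
    - [1, 0, 0, 0, 0, 0, 6.3]
    - [1, 0, 0, 0, 0, 0, 6.3]
    - [1, 0, 0, 0, 0, 0, 6.3]
    - [1, 0, 0, 0, 0, 0, 0]
    - [1, 0, 0, 0, 0, 0, 0]

```text
time_s: 17.93
tool_pos: [0.5292, 0.2521, 0.3091]
tool_rot: [180.0, 0.0, -10.2]
force: [0.2, -0.3, -1.5]
grip_width: 0.0578
```

```bash
python3 go.py .5298 .2515 .2215 -10.4
```

```text
shift now [0.0007 0.0005 0.0876] shift after turn [0.0007 0.0005 0.0876] turn 0.16 rot [ 1.79955962e+02  4.19873043e-02 -1.02392709e+01] w 0.057782329118640445
```

>>> jog_arm:
  rows:
    - [1, 0.001, 0.0005, 0.03, 0, 0, 0]
    - [1, 0, 0, 0.029, 0, 0, 0]
    - [1, 0, 0, 0.018, 0, 0, 0]
    - [1, 0, 0, 0.0095, 0, 0, 0]
    - [1, 0, 0, 0, 0, 0, 0]
    - [1, 0, 0, 0, 0, 0, 0]

```text
time_s: 18.43
tool_pos: [0.5306, 0.2514, 0.2234]
tool_rot: [-180.0, -0.0, -10.3]
force: [-0.2, 0.1, -0.8]
grip_width: 0.0577
```

>>> jog_arm:
  rows:
    - [0, 0, 0, 0.0005, 0, 0, 0]
    - [0, 0, 0, 0, 0, 0, 0]
    - [0, 0, 0, 0, 0, 0, 0]
    - [0, 0, 0, 0, 0, 0, 0]
    - [0, 0, 0, -0.02, 0, 0, 0]
    - [0, 0, 0, -0.03, 0, 0, 0]
    - [0, 0, 0, -0.03, 0, 0, 0]

```text
time_s: 19.02
tool_pos: [0.5299, 0.2512, 0.3032]
tool_rot: [179.9, 0.1, -10.4]
force: [0.9, 1.2, -0.0]
grip_width: 0.086
```

```bash
python3 go.py .548 -.2273 .300 15.5
```

```text
shift now [0.1043 0.4674 0.0032] shift after turn [-0.1105  0.466   0.0032] turn -25.91 rot [ 1.79918827e+02  7.25800691e-02 -1.04112512e+01] w 0.08597916292306773
```

>>> jog_arm:
  rows:
    - [0, 0.0087, 0.039, 0, 0, 0, 0]
    - [0, 0.0087, 0.039, 0, 0, 0, 0]
    - [0, 0.0087, 0.039, 0, 0, 0, 0]
    - [0, 0.0087, 0.039, 0, 0, 0, 0]
    - [0, 0.0087, 0.039, 0, 0, 0, 0]
    - [0, 0.0087, 0.039, 0, 0, 0, 0]
    - [0, 0.0087, 0.039, 0, 0, 0, 0]
    - [0, 0.0087, 0.039, 0, 0, 0, 0]
    - [0, 0.0087, 0.039, 0, 0, 0, 0]
    - [0, 0.0087, 0.039, 0, 0, 0, 0]
    - [0, 0.0087, 0.039, 0, 0, 0, 0]
    - [0, 0.0087, 0.039, 0, 0, 0, 0]

```text
time_s: 20.02
tool_pos: [0.5482, -0.2295, 0.3034]
tool_rot: [-180.0, -0.1, -10.4]
force: [1.6, 0.7, 0.2]
grip_width: 0.0872
```

>>> jog_arm:
  rows:
    - [0, 0, 0, 0, 0, 0, -6.5]
    - [0, 0, 0, 0, 0, 0, -6.5]
    - [0, 0, 0, 0, 0, 0, -6.5]
    - [0, 0, 0, 0, 0, 0, -6.4]
    - [0, 0, 0, 0, 0, 0, 0]
    - [0, 0, 0, 0, 0, 0, 0]

```text
time_s: 20.52
tool_pos: [0.5484, -0.2278, 0.3031]
tool_rot: [-180.0, -0.0, 15.3]
force: [0.7, -0.3, -0.0]
grip_width: 0.0874
```

```bash
python3 -c "
import m;from go import go
go([.548,-.2273,.219],15.5);m.tops()"
```

```text
shift now [-0.0003 -0.0006  0.0841] shift after turn [-0.0003 -0.0006  0.0841] turn -0.19 rot [-1.79998181e+02 -4.19867579e-02  1.53063151e+01] w 0.08741583324527691
white 0.47 3600 0.079 [array([ 550.3, -227. ]), array([58.3, 24.5]), np.float64(16.2)]
green 0.57 3624 0.079 [array([ 550.1, -227.1]), array([58.6, 24.6]), np.float64(15.9)]
```

>>> jog_arm:
  rows:
    - [0, 0.0005, -0.0006, 0.03, 0, 0, -0.6]
    - [0, 0, 0, 0.03, 0, 0, 0]
    - [0, 0, 0, 0.023, 0, 0, 0]
    - [0, 0, 0, 0, 0, 0, 0]
    - [1, 0, 0, 0, 0, 0, 0]
    - [1, 0, 0, 0, 0, 0, 0]
    - [1, 0, 0, 0, 0, 0, 0]
    - [1, 0, 0, 0, 0, 0, 0]
    - [1, 0, 0, 0, 0, 0, 0]
    - [1, 0, 0, 0, 0, 0, 0]
    - [1, 0, 0, 0, 0, 0, 0]
    - [1, 0, 0, 0, 0, 0, 0]

```text
time_s: 21.77
tool_pos: [0.5492, -0.2272, 0.2209]
tool_rot: [180.0, -0.1, 16.1]
force: [-0.8, -0.0, 5.8]
grip_width: 0.0579
```

>>> jog_arm:
  rows:
    - [1, 0, 0, 0, 0, 0, 0]
    - [1, 0, 0, -0.03, 0, 0, 0]
    - [1, 0, 0, -0.03, 0, 0, 0]
    - [1, 0, 0, -0.03, 0, 0, 0]
    - [1, 0, 0, 0, 0, 0, 0]

```text
time_s: 22.18
tool_pos: [0.5503, -0.2283, 0.3157]
tool_rot: [179.7, -0.5, 16.1]
force: [0.8, -1.6, -0.7]
grip_width: 0.0578
```

```bash
python3 go.py .5376 .2938 .310 -10.4
```

```text
shift now [ 0.1322 -0.5052  0.0057] shift after turn [-0.1068 -0.5112  0.0057] turn 26.46 rot [179.7238468   -0.48059618  16.05852383] w 0.057790424007822014
```

>>> jog_arm:
  rows:
    - [1, 0.0102, -0.0388, 0, 0, 0, 0]
    - [1, 0.0102, -0.0388, 0, 0, 0, 0]
    - [1, 0.0102, -0.0388, 0, 0, 0, 0]
    - [1, 0.0102, -0.0388, 0, 0, 0, 0]
    - [1, 0.0102, -0.0388, 0, 0, 0, 0]
    - [1, 0.0102, -0.0388, 0, 0, 0, 0]
    - [1, 0.0102, -0.0388, 0, 0, 0, 0]
    - [1, 0.0102, -0.0388, 0, 0, 0, 0]
    - [1, 0.0102, -0.0388, 0, 0, 0, 0]
    - [1, 0.0102, -0.0388, 0, 0, 0, 0]
    - [1, 0.0102, -0.0388, 0, 0, 0, 0]
    - [1, 0.0102, -0.0388, 0, 0, 0, 0]

```text
time_s: 23.18
tool_pos: [0.5366, 0.2561, 0.3091]
tool_rot: [-180.0, 0.0, 16.1]
force: [1.1, 0.2, -1.3]
grip_width: 0.0575
```

>>> jog_arm:
  rows:
    - [1, 0.0102, -0.0388, 0, 0, 0, 0]
    - [1, 0, 0, 0, 0, 0, 6.6]
    - [1, 0, 0, 0, 0, 0, 6.6]
    - [1, 0, 0, 0, 0, 0, 6.6]
    - [1, 0, 0, 0, 0, 0, 6.6]
    - [1, 0, 0, 0, 0, 0, 0]
    - [1, 0, 0, 0, 0, 0, 0]

```text
time_s: 23.77
tool_pos: [0.5361, 0.2943, 0.309]
tool_rot: [180.0, 0.0, -10.1]
force: [0.5, -0.9, -1.5]
grip_width: 0.0575
```

```bash
python3 go.py .5376 .2938 .2215 -10.4
```

```text
shift now [0.0015 0.0003 0.0875] shift after turn [0.0015 0.0003 0.0875] turn 0.27 rot [ 1.79951251e+02  4.15509925e-02 -1.01339376e+01] w 0.05753693847064959
```

Then retract and back off high, clear of the top view.

>>> jog_arm:
  rows:
    - [1, 0.0015, 0.0003, 0.03, 0, 0, 0]
    - [1, 0, 0, 0.029, 0, 0, 0]
    - [1, 0, 0, 0.018, 0, 0, 0]
    - [1, 0, 0, 0.0095, 0, 0, 0]
    - [1, 0, 0, 0, 0, 0, 0]
    - [1, 0, 0, 0, 0, 0, 0]

```text
time_s: 24.27
tool_pos: [0.538, 0.2938, 0.2233]
tool_rot: [-180.0, -0.0, -10.2]
force: [-0.1, 0.4, -0.9]
grip_width: 0.0578
```

>>> jog_arm:
  rows:
    - [0, 0, 0, 0.0005, 0, 0, 0]
    - [0, 0, 0, 0, 0, 0, 0]
    - [0, 0, 0, 0, 0, 0, 0]
    - [0, 0, 0, 0, 0, 0, 0]
    - [0, 0, 0, -0.02, 0, 0, 0]
    - [0, 0, 0, -0.03, 0, 0, 0]
    - [0, 0, 0, -0.03, 0, 0, 0]
    - [0, 0, 0, -0.03, 0, 0, 0]

```text
time_s: 24.93
tool_pos: [0.5377, 0.2937, 0.3342]
tool_rot: [-180.0, -0.0, -10.3]
force: [0.9, -0.3, 0.5]
grip_width: 0.0866
```

>>> jog_arm:
  rows:
    - [0, 0, 0.038, 0, 0, 0, 0]
    - [0, 0, 0.038, 0, 0, 0, 0]
    - [0, 0, 0.038, 0, 0, 0, 0]
    - [0, 0, 0.038, 0, 0, 0, 0]
    - [0, 0, 0.038, 0, 0, 0, 0]
    - [0, 0, 0.038, 0, 0, 0, 0]
    - [0, 0, 0.038, 0, 0, 0, 0]
    - [0, 0, 0.038, 0, 0, 0, 0]
    - [0, 0, 0.038, 0, 0, 0, 0]
    - [0, 0, 0, 0, 0, 0, 0]

```text
time_s: 25.77
tool_pos: [0.475, -0.0508, 0.3335]
tool_rot: [179.9, -0.1, -10.9]
force: [0.3, 0.0, -0.0]
grip_width: 0.087
```

```bash
python3 - <<'E'
from h import *
c=cam("top");p,d=cams.read_camera("top");P=cloud(c,d);cv2.imwrite("pics/top2.png",cv2.resize(p[150:350,40:340,::-1],None,fx=2.5,fy=2.5))
O=np.array([.584,.2196]);a=np.radians(-10.4);A=np.array([[np.cos(a),-np.sin(a)],[np.sin(a),np.cos(a)]])
for x in COL:
    o=outline_of("top","carton_"+x)
    for k in o[:1]:
        Q=P[k["pixels"]];t=Q[(Q[:,2]>.07)&(Q[:,2]<.09)]
        r=cv2.minAreaRect(t[:,:2].astype(np.float32)*1000)
        print(x,round(k["conf"],2),np.round(np.median(t[:,2]),4),"local",np.round((np.array(r[0])/1000-O)@A*1000,1),np.round(r[1],1),round(r[2],1))
E
```

```text
blue 0.82 0.0788 local [-61.1 -65.9] [24.2 58.4] 79.7
white 0.7 0.0788 local [-60.5 -23.1] [25.1 58.4] 79.8
red 0.82 0.0789 local [-60.1  20.2] [26.2 58.5] 80.2
green 0.75 0.0786 local [-60.3  63. ] [26.  58.6] 80.0
```

View pics/top2.png

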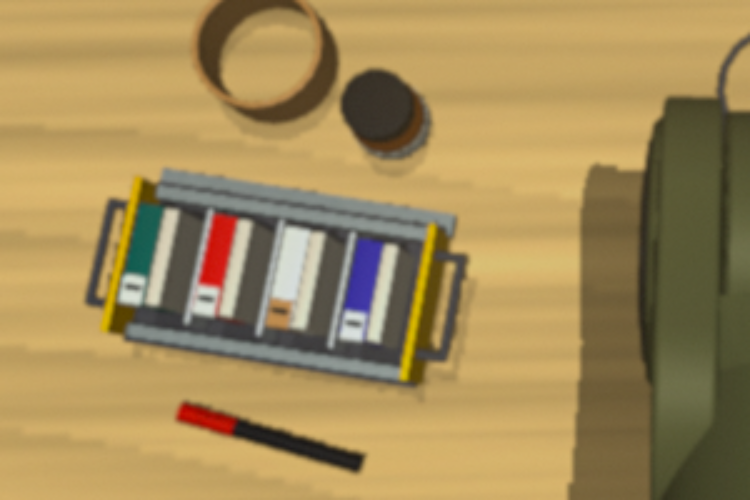

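The final top crop shows green, red, white and blue from left to right in the dispatch rack, at columns 145, 217, 290 and 363. All stand upright with their labels at the front, and the pen, jar and ring haven't moved.

```bash
python3 -c "
from cell import env;print(env.sign_off())"
```

```text
the job is handed in; nothing more can be done
None
```

All four cartons are in the dispatch rack in reverse order. From left to right they now stand green, red, white, blue; on the pick rack it was blue, white, red, green. I handed the job in at about 26 s on the robot's clock, with the gripper open and clear of everything.

- **Position:** in the last top-camera check every carton was within 2 mm of its slot centre. All stood upright on the deck, with tops at 79 mm where 78 mm is expected, and were in line with the rack within about 1°.
- **Labels and surroundings:** all four paper labels face the front of the rack. The pen, jar and ring beside the dispatch rack have not moved.
- **Forces:** readings after each move stayed under 6 N.
- **Disagreements:** the top and wrist cameras differed by 2–3 mm, so I used positions between the two. At the last pick the network also reported the green carton as "white" at low confidence. I ignored that, because the white carton was already placed.

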